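# Hang the job-card cover and hold a spring clip open over it

## Task

Hang the yellow folded job-card cover astride the steel bar of the little rail, between the two uprights, and let it go. Then take the spring clip off its parking block by squeezing its handles, and hold it squeezed wide open over the middle of the hanging cover, one jaw well down on either side of the fold and neither the cover nor the bar touched, so that I can tuck a drawing in before it bites. Finish like that, still holding the clip open, and leave the tools lying around alone.

Things in the scene. Friction and masses are not known exactly. Their poses are not given: they have to be found in the camera images.
- card: Yellow rigid plastic cover, an upside-down U, 80 mm long (own x), 85 high, 80 g; origin at centre of underside, z up; starts standing on the bench. Walls and fold 3 mm. Top 36 mm straight: 19 mm thick outside along y, 13 inside, open below and at the ends; below, the skirts flare to 48 mm at the bottom, leading it on to the bar. Inside of the fold 82 mm above the origin.
- card_fold (a point): Middle of the outer top of the cover's fold, 85 mm above the cover's origin; axes as the cover's.
- rail: Small fixed rail: round steel bar, 10 mm diameter, along its own x between grey uprights at x = +-105 mm (8 mm thick, tops no more than 10 mm above the bar's axis); origin on the bench below the bar's middle. Bar axis 130 mm above the bench. Feet 6 mm high, 80 mm in y, below the ends only. The hung cover's fold top stands 8 mm above the bar's axis.
- rail_bar (a point): Middle of the bar, on its axis; x runs along the bar, z up.
- park: Fixed wooden parking block 80 x 60 x 12 mm high, origin at the centre of its underside, with an upright aluminium tongue 50 mm long (along its x), 4 mm thick, top 28 mm above the bench. At the start the clip stands on the block biting the tongue, x axes alike, within 8 mm of the block's middle along x.
- clip: Black spring clip like a big clothes peg, orange jaw pads down, handles up, 90 g; this body is the half on its -y side. Origin 60 mm below pivot; x is the pivot axis; squeeze along y. Handles 20-24 mm wide (x) reach 50 mm above pivot; outsides 55 mm apart at top when parked, parallel and 24 mm apart from 8 to 50 mm above pivot when fully squeezed, each half turned 0.325 rad (this body leans so).
- clip_pivot (a point): Centre of the clip's pivot pin, 60 mm above the clip's origin, 72 mm above the bench at the start. It stays half-way between the jaws and between the handles.
- jaw_tip_a (a point): Centre of the biting face of the orange pad (20 mm along x, 14 mm high) of the clip half named clip, 53 mm below the pivot when parked, 50 mm when fully open (the pad's lower end another 7 mm down).
- jaw_tip_b (a point): The same on the other, turning half. Fully open the two biting faces are 38 mm apart.
- clip_jaw (a joint): Angle of the clip's turning half against the other (rad): -0.075 shut, 0 biting the 4 mm tongue, 0.65 fully open at the stop. The spring needs about 4 N on each handle near its top to start opening and 10 N at full opening.
- tape_measure: Yellow tape measure, 37 x 74 x 64 mm, origin at the centre of its underside; leave alone.
- red_tray: Red tray with small drills, 45 x 100 x 18 mm; leave alone.
- marker: Black and white felt marker, 17 x 132 x 17 mm; leave alone.
- screwdriver_red: Screwdriver with red handle, 28 x 213 x 28 mm; leave alone.

How it is judged:
By the outcome, as a careful person would: the job done as asked, in the order asked, and still so for the second after the job is handed in, while the arm keeps its last pose, push and grip.
It also fails if it takes over 58 s, if anything falls off the work surface, if the arm or the gripper's body presses on something with over 40 N, if the wrist force passes 120 N, or if a joint passes its speed limit or range.

## Robot

A 6-joint arm with a two-finger parallel gripper is mounted at the origin on a cart in front of the work surface, level with it; the furniture and walls round the work are solid. World frame = base frame: x ahead of the robot, y to its left, z up, the work surface at z = 0. Lengths are in m, angles in rad, forces in N, time in s.
With the tool pointing down it reaches from about 0.375 to 0.9 m from the base axis. Payload 3.1 kg.
Tool frame: the origin (TCP) lies on the centre line of the jaws, within the pads' length; the fingertips stand robot.nose_length ahead of it and the grasp point (between the pads) lies 6 mm ahead of it (robot.nose_length is the distance from the TCP to the fingertips, in m); z points along the fingers, y is the line along which they close (so a half turn about z gives the same grasp; the last joint's range is limited). The gripper opens to 87 mm and grips with 3 to 60 N. Pads are 19 mm wide; open, the fingers measure 117 mm over their backs; the gripper's body (75 mm by 190 mm) begins 51 mm behind the grasp point.
Start: joints at [1.063, 0.527, 1.433, -0, 1.181, -0.178], TCP at [0.202, 0.592, 0.248] pointing down, gripper open.
Joint ranges: [-3.08, 3.08], [-0.75, 2.2], [0.22, 2.44], [-1.43, 4.57], [0, 2.65], [-2.85, 2.85]. Speed limits (rad/s): [2.79, 2.79, 3.14, 3.14, 3.14, 3.14].

## Interface

Orientations are given as a unit quaternion [x, y, z, w].
In Python, from rig import robot gives the robot as it stands.
- The arm moves only by the shell command python3 -m crank 'ROWS' [FORCE]. ROWS is JSON, one flat list of numbers, 7 for each row, row after row: the shift along the tool's x, y, z in mm, then the turn, a rotation vector about the tool's x, y, z in degrees, then the closure in counts, from 0 (fully open) to 255 (shut). In form: [x, y, z, ax, ay, az, fingers, x, y, z, ax, ay, az, fingers, ...]. A call has exactly 5 rows; each row is the pose to reach, as a shift and turn from the pose commanded when the call began, along the tool's axes at that moment; what a row does not reach only later rows make up. A row lasts 1/12 s, in which the tool goes at most 41.7 mm and 7.16 degrees, less where a joint would pass 70% of its speed; a pose out of reach is approached as far as the arm can. A call with a gripper value outside its range is refused whole. The fingers move at their own pace and stop on an object; FORCE is the grip in N (left out, the last holds). Time passes only in rows, so rows that repeat a pose let the fingers close, or fill a call up. It gives the time, the measured TCP pose, the force, the opening and the grip force at its end, in the units of the state.
- robot.get_obs(): the state, without advancing time (a new reading comes with each control period).
- robot.camera(name): name is "scene" or "side" or "wrist"; returns a dict with "pixels" (384x512x3 uint8, red, green, blue), "intrinsics" (3x3 intrinsics, pixels), "extrinsics" (4x4, takes a point from camera to world coordinates); the wrist camera has in their place "mount" (4x4, takes a point from camera to tool coordinates, whose origin is the TCP and whose axes are the flange's). Camera axes: x right, y down, z forward; pixel columns grow to the right and rows downward; lengths in m; the calibration is good to about 2 mm. A picture is of the moment at which its call begins: read the wrist's pose just before it. There is no depth.
- robot.hand_in(): hands the job in; it is judged then, once.
The state is a dict: "time": time; "q": joint angles; "joint_velocities": joint speeds; "joint_torque": joint torques, N m; "position": TCP position; "tool_rot": TCP orientation; "ft_force": force on the tool from outside, world axes, zero at the start; "moment": the same for the moment, N m; "grip_width": finger opening in m; "grip_force": force on a finger pad.
Only numpy, scipy, OpenCV 4.12 (cv2) and the standard library are available. Lean on these libraries where they do the work, as an engineer would, in place of code of your own. Each camera call takes 0.05 s, during which the arm holds its last target. There are 200 camera calls.

## Working session

There is one attempt and no reset: what is moved stays moved. The work goes in short steps, Python scripts to look and compute and a shell command to move; the robot and the scene stay as the last step left them, time stands still between calls to the robot, and variables do not carry over. Pictures are saved under pics/ and viewed, at most 10 in all, crops included, and the job is handed in when it is done.

```bash
ls; mkdir -p pics; python3 - <<'E'
from rig import robot
import cv2,numpy as np
print(robot.nose_length); o=robot.get_obs()
print({k:np.round(v,3) for k,v in o.items()})
for n in ["scene","side","wrist"]:
    c=robot.camera(n); cv2.imwrite(f"pics/{n}0.png",c["pixels"][:,:,::-1])
    print(n,np.round(c["intrinsics"],1).tolist(),np.round(c.get("extrinsics",c.get("mount")),3).tolist())
a=cv2.imread("pics/scene0.png");b=cv2.imread("pics/side0.png")
cv2.imwrite("pics/s0.png",cv2.resize(a,(800,600),interpolation=cv2.INTER_CUBIC));cv2.imwrite("pics/d0.png",cv2.resize(b,(800,600),interpolation=cv2.INTER_CUBIC))
E
```

```text
pics
0.025
{'time': np.float64(0.0), 'q': array([ 1.063,  0.528,  1.434, -0.   ,  1.181, -0.178]), 'joint_velocities': array([ 0.001,  0.001, -0.002,  0.001, -0.   , -0.   ]), 'joint_torque': array([  0.   , -44.004, -17.66 ,   0.063,   0.058,  -0.   ]), 'position': array([0.201, 0.591, 0.247]), 'tool_rot': array([ 0.164,  0.987, -0.001, -0.   ]), 'ft_force': array([-0.21 , -0.259,  0.241]), 'moment': array([-0.059,  0.023,  0.003]), 'grip_force': np.float64(0.0), 'grip_width': np.float64(0.087)}
scene [[351.2, 0.0, 252.5], [0.0, 351.2, 186.4], [0.0, 0.0, 1.0]] [[0.609, -0.426, 0.669, -0.291], [-0.793, -0.319, 0.518, -0.616], [-0.007, -0.847, -0.532, 0.714], [0.0, 0.0, 0.0, 1.0]]
side [[408.1, 0.0, 252.5], [0.0, 408.1, 193.4], [0.0, 0.0, 1.0]] [[0.85, -0.227, 0.476, -0.21], [-0.527, -0.346, 0.776, -1.129], [-0.011, -0.91, -0.414, 0.709], [0.0, 0.0, 0.0, 1.0]]
wrist [[274.0, 0.0, 256.9], [0.0, 274.0, 189.1], [0.0, 0.0, 1.0]] [[0.0, -0.968, -0.252, 0.068], [1.0, 0.0, 0.0, -0.0], [-0.0, -0.252, 0.968, -0.137], [0.0, 0.0, 0.0, 1.0]]
```

View pics/s0.png

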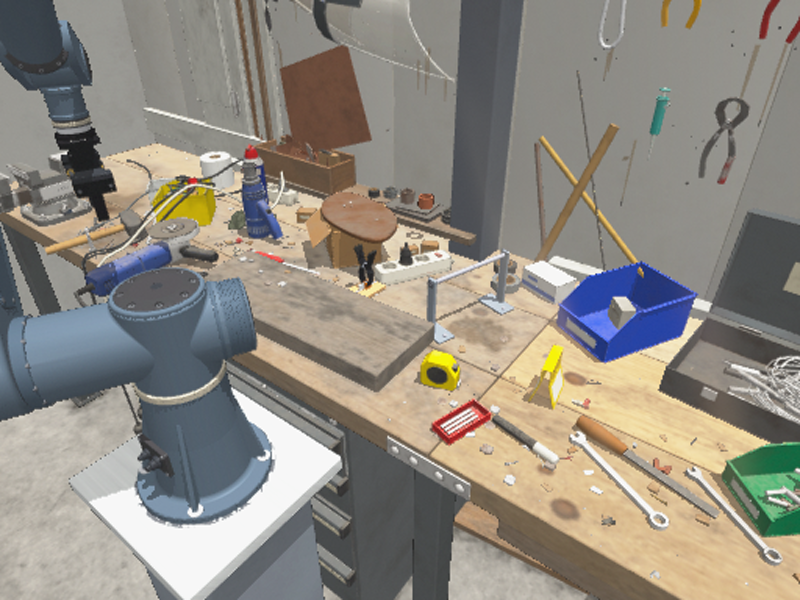

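View pics/d0.png

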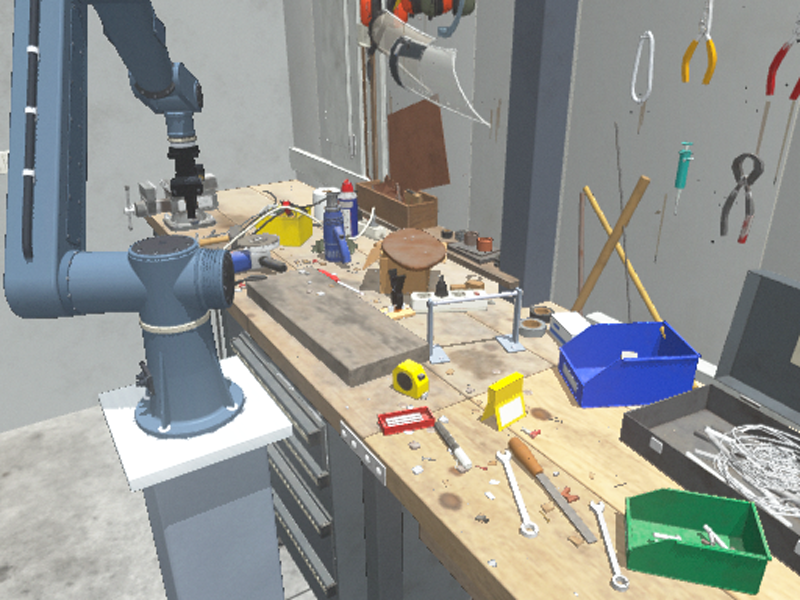

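The views show the card near scene (552,375)/side (507,400), the rail bar from (432,281) to (507,254) in scene, and the clip near scene (367,265)/side (397,290) (800x600 scale). Next I'll zoom in on these.

```bash
python3 - <<'E'
import cv2,numpy as np
a=cv2.imread("pics/scene0.png");b=cv2.imread("pics/side0.png")
def crop(im,x,y,w,h,s):
    c=cv2.resize(im[y:y+h,x:x+w],None,fx=s,fy=s,interpolation=cv2.INTER_CUBIC)
    for i in range(0,w,10): cv2.putText(c,str(x+i),(i*s,8),0,.3,(0,0,255),1); cv2.line(c,(i*s,9),(i*s,14),(0,0,255),1)
    for j in range(10,h,10): cv2.putText(c,str(y+j),(0,j*s+3),0,.3,(0,0,255),1); cv2.line(c,(20,j*s),(25,j*s),(0,0,255),1)
    return c
# scene: clip+rail 220..340 x 150..225 ; card 340..370 x 215..265
top=np.hstack([crop(a,222,150,40,45,7),crop(a,264,152,74,45,7)[:, :518]])[:, :798]
bot=np.hstack([crop(b,242,165,40,43,7),crop(b,264,180,74,43,7)])[:299,:798]
cv2.imwrite("pics/z1.png",np.vstack([top[:301,:798],bot])[:600])
cv2.imwrite("pics/z2.png",np.hstack([crop(a,338,212,40,55,9),crop(b,300,230,48,55,9)])[:600,:800])
E
```

```text
(no output)
```

View pics/z1.png

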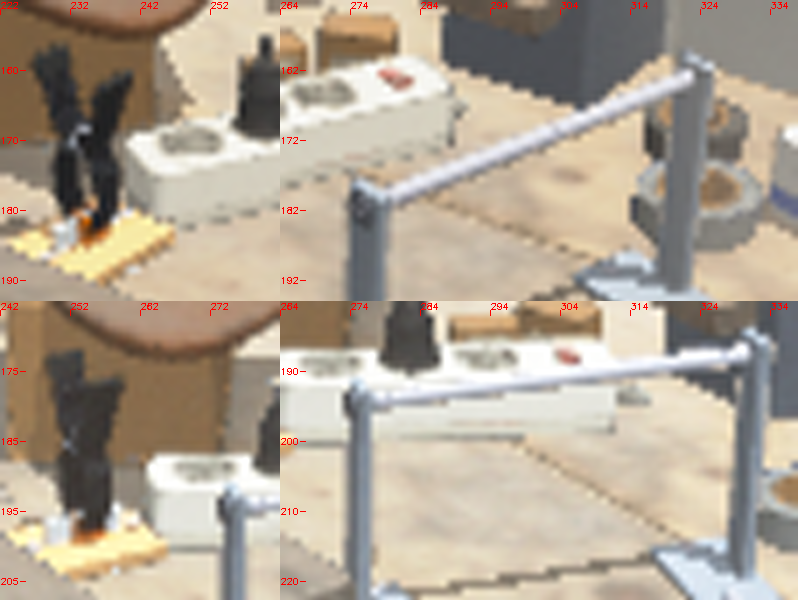

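View pics/z2.png

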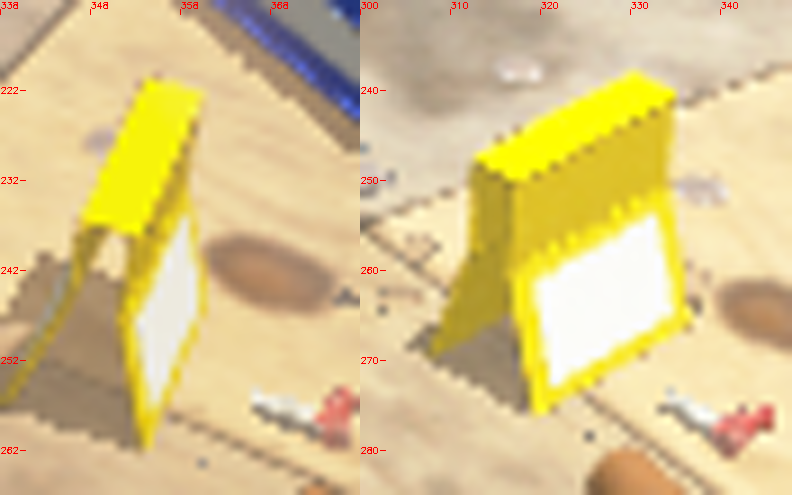

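Card fold corners, bar ends, block corners and handle tops are all readable in both crops, so I can intersect them with their known heights and triangulate.

```bash
cat > h.py <<'E'
from rig import robot
import numpy as np
def ray(c,uv,o=None):
    K=c["intrinsics"]; d=np.linalg.inv(K)@np.array([uv[0],uv[1],1.])
    if "extrinsics" in c: T=np.array(c["extrinsics"])
    else:
        from scipy.spatial.transform import Rotation as R
        B=np.eye(4);B[:3,:3]=R.from_quat(o["tool_rot"]).as_matrix();B[:3,3]=o["position"];T=B@np.array(c["mount"])
    return T[:3,3],T[:3,:3]@d
def onz(c,uv,z,o=None):
    p,d=ray(c,uv,o); return p+d*(z-p[2])/d[2]
def tri(r1,r2):
    A=np.zeros((3,3));b=np.zeros(3)
    for p,d in (r1,r2):
        d=d/np.linalg.norm(d);M=np.eye(3)-np.outer(d,d);A+=M;b+=M@p
    return np.linalg.solve(A,b)
E
python3 - <<'E'
from h import *
np.set_printoptions(precision=4,suppress=True)
s=robot.camera("scene");d=robot.camera("side")
import pickle
pts={'c1':((354.4,220.7),(330.6,237.8),.085),'c2':((360.8,222.3),(335,240.8),.085),'c3':((353.3,238.3),(317.6,250.2),.085),'c4':((347.1,236.4),(312.8,247.2),.085),
'barN':((279.4,178.1),(277.1,194),.13),'barF':((322.9,161.1),(330.9,187.4),.13),
'blkL':((222.7,184.6),(243.1,197),.012),'blkB':((235.9,190.1),(252.7,204.6),.012),'blkR':((247,183.1),(266,200.3),.012),
'hL':((229.4,156.9),(251.3,172.4),.12),'hR':((238.4,161.4),(257,176.7),.12)}
for k,(u,v,z) in pts.items(): print(k,tri(ray(s,u),ray(d,v)),onz(s,u,z),onz(d,v,z))
E
```

```text
c1 [ 0.54   -0.3502  0.0785] [ 0.5298 -0.3533  0.085 ] [ 0.5339 -0.3571  0.085 ]
c2 [ 0.5414 -0.3688  0.0786] [ 0.5338 -0.3712  0.085 ] [ 0.5332 -0.377   0.085 ]
c3 [ 0.465  -0.38    0.0772] [ 0.4548 -0.3831  0.085 ] [ 0.4575 -0.3887  0.085 ]
c4 [ 0.4603 -0.3637  0.0796] [ 0.4521 -0.3663  0.085 ] [ 0.4563 -0.3691  0.085 ]
barN [ 0.5284 -0.0898  0.1311] [ 0.5368 -0.0854  0.13  ] [ 0.5236 -0.094   0.13  ]
barF [ 0.723  -0.1436  0.1279] [ 0.7256 -0.1429  0.13  ] [ 0.714  -0.1519  0.13  ]
blkL [0.5432 0.1736 0.0076] [0.5351 0.1669 0.012 ] [0.5412 0.1683 0.012 ]
blkB [ 0.5578  0.1216 -0.0073] [0.5355 0.1021 0.012 ] [0.5368 0.0875 0.012 ]
blkR [ 0.6155  0.113  -0.0006] [0.5989 0.0998 0.012 ] [0.6016 0.0916 0.012 ]
hL [0.5812 0.1675 0.1105] [0.5676 0.1553 0.12  ] [0.5687 0.147  0.12  ]
hR [0.5793 0.1225 0.1072] [0.5603 0.1065 0.12  ] [0.5634 0.0968 0.12  ]
```

```bash
cat >> h.py <<'E'
from scipy.spatial.transform import Rotation as R
def plan(*tg,start=None):
    """targets (x,y,z,heading of tool x in deg): shift mm + az deg from the previous pose, tool down"""
    o=robot.get_obs(); p=np.array(o["position"]);M=R.from_quat(o["tool_rot"]).as_matrix()
    for t in tg:
        a=np.radians(t[3]);N=np.array([[np.cos(a),np.sin(a),0],[np.sin(a),-np.cos(a),0],[0,0,-1.]])
        rv=R.from_matrix(M.T@N).as_rotvec(degrees=True)
        print("shift",np.round(M.T@(np.array(t[:3])-p)*1e3,1),"turn",np.round(rv,2))
        p=np.array(t[:3]);M=N
E
python3 - <<'E'
from h import *
np.set_printoptions(precision=3,suppress=True)
s=robot.camera("scene");d=robot.camera("side")
for n,u,v in [("bottle top",(160.6,96),(222.7,117)),("bottle base",(168,150),(214,165)),("stool top near",(222,150),(262,170)),("stool topright",(252,143),(283,161))]:
    u=np.array(u);v=np.array(v);print(n,tri(ray(s,u),ray(d,v)),onz(s,u,0))
plan((.30,.36,.33,170),(.50,.12,.33,180),(.56,-.11,.33,163.5),(.46,-.37,.25,189.6))
E
```

```text
bottle top [0.777 0.776 0.18 ] [1.127 1.233 0.   ]
bottle base [0.609 0.561 0.013] [0.624 0.582 0.   ]
stool top near [0.763 0.372 0.012] [0.773 0.383 0.   ]
stool topright [0.742 0.182 0.113] [0.914 0.318 0.   ]
shift [-167.7 -187.3  -82.6] turn [-0.03 -0.01 -8.84]
shift [-238.6 -201.6    0. ] turn [  0.   0. -10.]
shift [ -60. -230.    0.] turn [ 0.   0.  16.5]
shift [  22.  -277.7   80. ] turn [  0.    0.  -26.1]
```

```bash
python3 -m crank '[-22,-25,-17,0,0,-1.8,0,-44,-50,-34,0,0,-3.6,0,-66,-75,-50,0,0,-5.4,0,-88,-100,-67,0,0,-7.2,0,-110,-122,-83,0,0,-9,0]' 
python3 -m crank '[-35,-10,0,0,0,0,0,-60,-38,0,0,0,0,0,-85,-65,0,0,0,0,0,-110,-92,0,0,0,0,0,-135,-119,0,0,0,0,0]'
python3 - <<'E'
from h import *
plan((.50,.12,.33,180),(.56,-.11,.33,163.5))
E
```

```text
time: 0.77
position: [0.2665, 0.4388, 0.3313]
tool_rot: [0.085, 0.996, -0.0, -0.0]
ft_force: [0.5, 0.4, -0.6]
grip_width: 0.087
grip_force: 0.0
time: 1.18
position: [0.3798, 0.2987, 0.3308]
tool_rot: [0.086, 0.996, 0.0, 0.0]
ft_force: [0.1, 0.3, 0.5]
grip_width: 0.0869
grip_force: 0.0
shift [-148.9 -155.6    0.8] turn [ 0.02  0.03 -9.82]
shift [ -60. -230.    0.] turn [ 0.   0.  16.5]
```

```bash
python3 -m crank '[-28,-28,0,0,0,-2,0,-56,-57,0,0,0,-4,0,-84,-86,0,0,0,-6,0,-112,-115,0,0,0,-8,0,-138,-144,0,0,0,-10,0]' >/dev/null
python3 -m crank '[-10,-11,0,0,0,0,0,-10,-11,0,0,0,0,0,-10,-11,0,0,0,0,0,-10,-11,0,0,0,0,0,-10,-11,0,0,0,0,0]'
python3 - <<'E'
from h import *
import cv2,pickle
o=robot.get_obs();c=robot.camera("wrist");pickle.dump((o,c),open("clipview.pkl","wb"))
cv2.imwrite("pics/w1.png",c["pixels"][:,:,::-1])
E
python3 -m crank '[-12,-38,0,0,0,3.3,0,-24,-77,0,0,0,6.6,0,-36,-115,0,0,0,9.9,0,-48,-153,0,0,0,13.2,0,-60,-190,0,0,0,16.5,0]' >/dev/null
python3 - <<'E'
from h import *
plan((.56,-.11,.33,163.5))
E
```

```text
time: 2.02
position: [0.4993, 0.1252, 0.3305]
tool_rot: [-0.002, 1.0, 0.0, -0.001]
ft_force: [-0.4, 1.6, 0.8]
grip_width: 0.0869
grip_force: 0.0
shift [-11.3 -42.3   0.8] turn [0.01 0.01 0.13]
```

```bash
python3 -m crank '[0,-30,0,0,0,0,0,0,-38,0,0,0,0,0,0,-38,0,0,0,0,0,0,-38,0,0,0,0,0,0,-38,0,0,0,0,0]' 
python3 - <<'E'
from h import *
import cv2,pickle
o=robot.get_obs();c=robot.camera("wrist");pickle.dump((o,c),open("railview.pkl","wb"))
cv2.imwrite("pics/w2.png",c["pixels"][:,:,::-1])
b=cv2.imread("pics/w1.png")
def crop(im,x,y,w,h,s):
    q=cv2.resize(im[y:y+h,x:x+w],None,fx=s,fy=s,interpolation=cv2.INTER_CUBIC)
    for i in range(0,w,20): cv2.putText(q,str(x+i),(int(i*s),8),0,.3,(0,0,255),1); cv2.line(q,(int(i*s),9),(int(i*s),14),(0,0,255),1)
    for j in range(20,h,20): cv2.putText(q,str(y+j),(0,int(j*s)+3),0,.3,(0,0,255),1); cv2.line(q,(20,int(j*s)),(25,int(j*s)),(0,0,255),1)
    return q
a=cv2.imread("pics/w2.png")
cv2.imwrite("pics/w12.png",np.hstack([crop(b,156,0,200,300,2),crop(a,156,0,200,300,2)]))
plan((.50,-.37,.25,189.6))
E
```

```text
time: 2.9
position: [0.5502, -0.1005, 0.3307]
tool_rot: [0.141, 0.99, 0.0, -0.0]
ft_force: [-0.1, 0.5, 0.4]
grip_width: 0.0871
grip_force: 0.0
shift [ -26.9 -273.    80.5] turn [  0.04   0.   -25.8 ]
```

View pics/w12.png

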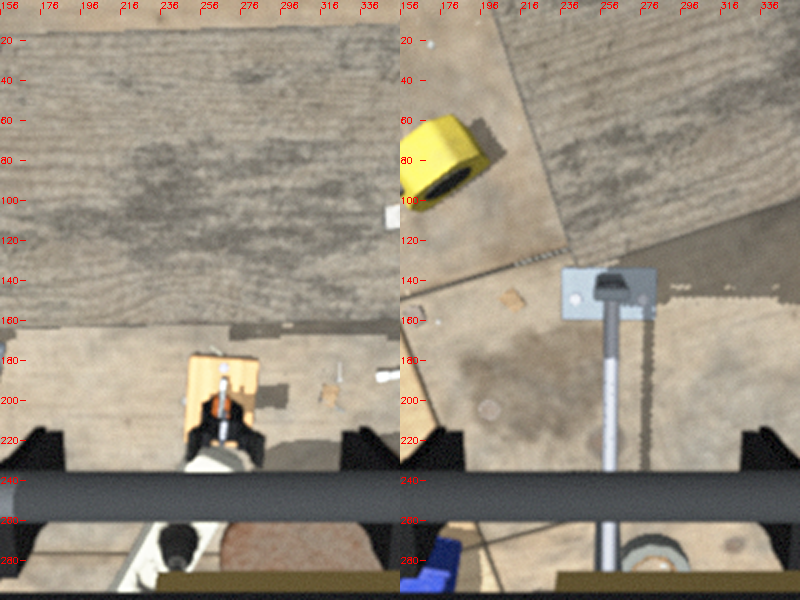

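The clip view (left) shows the block's near edge at about (253–285, 178) and the tongue at u≈267. The rail view (right) shows the bar at u≈261 from row 178 down, parallel to the tool x. Next I'll calculate positions, then go to the card.

```bash
python3 - <<'E'
from h import *
import pickle
np.set_printoptions(precision=4,suppress=True)
o,c=pickle.load(open("railview.pkl","rb"))
a=onz(c,(261,180),.13,o);b=onz(c,(260.5,270),.13,o);print(a,b,np.degrees(np.arctan2(*(b-a)[1::-1])),onz(c,(261,178),.13,o))
o,c=pickle.load(open("clipview.pkl","rb"))
print(onz(c,(253,177.5),.012,o),onz(c,(285,179),.012,o),onz(c,(249,215),.012,o),onz(c,(267.5,190),.028,o),onz(c,(267,218),.028,o))
E
python3 -m crank '[-6,-38,0,0,0,-5,0,-11,-76,0,0,0,-10,0,-16,-114,0,0,0,-15,0,-21,-152,0,0,0,-20,0,-27,-190,0,0,0,-25.8,0]'
python3 - <<'E'
from h import *
plan((.49,-.37,.25,189.6))
E
```

```text
[ 0.5596 -0.0979  0.13  ] [ 0.6815 -0.1336  0.13  ] -16.309387989203376 [ 0.5571 -0.0972  0.13  ]
[0.5294 0.1183 0.012 ] [0.5318 0.1727 0.012 ] [0.5968 0.1113 0.012 ] [0.547  0.1426 0.028 ] [0.5963 0.1424 0.028 ]
time: 3.37
position: [0.5231, -0.292, 0.3309]
tool_rot: [-0.086, 0.996, 0.0, 0.0]
ft_force: [0.6, 0.2, -0.1]
grip_width: 0.0869
grip_force: 0.0
shift [ 46.1 -71.2  80.8] turn [0.01 0.02 0.3 ]
```

```bash
python3 -m crank '[9,-14,10,0,0,0.3,0,18,-28,20,0,0,0.3,0,27,-43,30,0,0,0.3,0,37,-57,40,0,0,0.3,0,46,-71,50,0,0,0.3,0]' >/dev/null
python3 -m crank '[0,0,0,0,0,0,0,0,0,0,0,0,0,0,0,0,0,0,0,0,0,0,0,0,0,0,0,0,0,0,0,0,0,0,0]'
python3 - <<'E'
from h import *
import cv2,pickle
np.set_printoptions(precision=4,suppress=True)
o=robot.get_obs();c=robot.camera("wrist")
cv2.imwrite("pics/w3.png",c["pixels"][:,:,::-1])
im=cv2.cvtColor(c["pixels"],cv2.COLOR_RGB2HSV)
m=cv2.inRange(im,(25,200,235),(32,255,255))
n,l,st,ce=cv2.connectedComponentsWithStats(m);print(st[1:][st[1:,4]>40])
k=1+np.argmax(st[1:,4]);r=cv2.minAreaRect(np.argwhere(l==k)[:,::-1].astype(np.float32));bx=cv2.boxPoints(r);print(bx)
for p in bx:print(onz(c,p,.085,o))
q=cv2.resize(c["pixels"][100:300,120:386,::-1],None,fx=3,fy=3);cv2.imwrite("pics/w3c.png",q)
E
```

```text
time: 4.2
position: [0.4901, -0.369, 0.2814]
tool_rot: [-0.081, 0.997, -0.0, 0.001]
ft_force: [-0.3, -0.3, -0.0]
grip_width: 0.087
grip_force: 0.0
[]Traceback (most recent call last):
  File "<stdin>", line 9, in <module>
    return _wrapfunc(a, 'argmax', axis=axis, out=out, **kwds)
    return bound(*args, **kwds)
ValueError: attempt to get argmax of an empty sequence
```

```bash
python3 - <<'E'
import cv2
a=cv2.imread("pics/w3.png");cv2.imwrite("pics/w3c.png",cv2.resize(a[110:300,150:366],None,fx=3,fy=3))
h=cv2.cvtColor(a,cv2.COLOR_BGR2HSV);print(h[150:240:10,256].tolist())
E
```

```text
[[25, 158, 189], [24, 161, 193], [24, 156, 195], [25, 157, 192], [25, 156, 189], [25, 155, 193], [28, 136, 253], [19, 73, 228], [19, 70, 226]]
```

View pics/w3c.png

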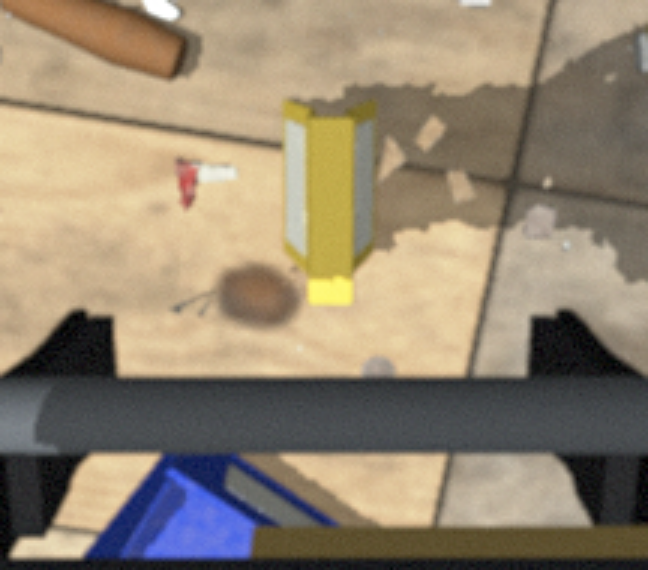

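The card's fold is the strip u 252–268, v 149–211 and is aligned with tool x.

```bash
python3 - <<'E'
from h import *
np.set_printoptions(precision=4,suppress=True)
o=robot.get_obs();c=robot.camera("wrist")
P=[onz(c,p,.085,o) for p in [(252.3,149),(267.3,149),(252.7,211.3),(267.7,211.3)]]
for p in P:print(p)
m=np.mean(P,0);d=(P[2]+P[3]-P[0]-P[1]);h=np.degrees(np.arctan2(d[1],d[0]));print(m,h)
plan((m[0],m[1],.15,180+h),(m[0],m[1],.076,180+h))
E
```

```text
[ 0.4602 -0.3805  0.085 ]
[ 0.4573 -0.3626  0.085 ]
[ 0.5387 -0.3675  0.085 ]
[ 0.5356 -0.3485  0.085 ]
[ 0.498  -0.3648  0.085 ] 9.780535554511575
shift [ -8.8   3.3 131.2] turn [-0.04  0.04 -0.55]
shift [ 0.  0. 74.] turn [0. 0. 0.]
```

```bash
python3 -m crank '[-9,3,30,0,0,-0.5,0,-9,3,60,0,0,-0.5,0,-9,3,90,0,0,-0.5,0,-9,3,120,0,0,-0.5,0,-9,3,140,0,0,-0.5,0]' 
python3 -m crank '[0,0,25,0,0,0,0,0,0,45,0,0,0,0,0,0,60,0,0,0,0,0,0,64,0,0,0,0,0,0,64,0,0,0,0]'
python3 -m crank '[0,0,0,0,0,0,255,0,0,0,0,0,0,255,0,0,0,0,0,0,255,0,0,0,0,0,0,255,0,0,0,0,0,0,255]' 20
python3 -m crank '[0,0,0,0,0,0,255,0,0,0,0,0,0,255,0,0,0,0,0,0,255,0,0,0,0,0,0,255,0,0,0,0,0,0,255]'
```

```text
time: 4.72
position: [0.497, -0.3644, 0.1381]
tool_rot: [-0.084, 0.996, 0.001, -0.001]
ft_force: [-0.3, 0.0, -0.2]
grip_width: 0.0867
grip_force: 0.0
time: 5.13
position: [0.4972, -0.3649, 0.0755]
tool_rot: [-0.084, 0.996, 0.001, -0.001]
ft_force: [0.5, 1.5, 0.7]
grip_width: 0.0873
grip_force: 0.0
time: 5.55
position: [0.4979, -0.366, 0.0775]
tool_rot: [-0.084, 0.996, -0.001, 0.0]
ft_force: [0.4, 0.0, -0.3]
grip_width: 0.0611
grip_force: 0.0
time: 5.97
position: [0.4975, -0.3656, 0.0765]
tool_rot: [-0.084, 0.996, 0.0, -0.0]
ft_force: [-0.3, -0.1, 1.2]
grip_width: 0.0282
grip_force: 0.0
```

```bash

python3 -m crank '[0,0,0,0,0,0,255,0,0,0,0,0,0,255,0,0,0,0,0,0,255,0,0,0,0,0,0,255,0,0,0,0,0,0,255]'
python3 -m crank '[0,0,-20,0,0,0,255,0,0,-55,0,0,0,255,0,0,-90,0,0,0,255,0,0,-120,0,0,0,255,0,0,-150,0,0,0,255]'
python3 - <<'E'
from h import *
import cv2
o=robot.get_obs();c=robot.camera("wrist");cv2.imwrite("pics/w4.png",c["pixels"][:,:,::-1])
plan((.625,-.117,.2265,163.7))
E
```

```text
time: 6.38
position: [0.4975, -0.3656, 0.0764]
tool_rot: [-0.084, 0.996, 0.0, -0.0]
ft_force: [0.5, -0.0, -0.8]
grip_width: 0.0189
grip_force: 20.0
time: 6.8
position: [0.4974, -0.3655, 0.2282]
tool_rot: [-0.084, 0.996, -0.0, 0.0]
ft_force: [0.6, -0.3, -1.1]
grip_width: 0.019
grip_force: 20.0
shift [-165.3  226.5    7.1] turn [-0.49  0.51 25.98]
```

```bash

python3 -m crank '[-16,22,-3,0,0,2.6,255,-40,54,-6,0,0,5.2,255,-60,82,-9,0,0,8,255,-83,113,-12,0,0,12,255,-106,145,-12,0,0,16,255]'
python3 - <<'E'
from h import *
plan((.625,-.117,.24,163.7))
E
```

```text
time: 7.27
position: [0.5784, -0.2039, 0.239]
tool_rot: [0.058, 0.998, -0.0, 0.001]
ft_force: [1.2, -0.4, -0.2]
grip_width: 0.0186
grip_force: 20.0
shift [-36.3  91.7  -1. ] turn [-0.03  0.07  9.7 ]
```

```bash

python3 -m crank '[-8,20,0,0,0,2,255,-16,40,0,0,0,4,255,-24,60,0,0,0,6,255,-31,78,0,0,0,8,255,-36,92,0,0,0,9.8,255]' >/dev/null
python3 -m crank '[0,0,0,0,0,0,255,0,0,0,0,0,0,255,0,0,0,0,0,0,255,0,0,0,0,0,0,255,0,0,0,0,0,0,255]'
python3 - <<'E'
from h import *
import cv2
o=robot.get_obs();c=robot.camera("wrist");cv2.imwrite("pics/w5.png",c["pixels"][:,:,::-1])
s=robot.camera("scene")["pixels"][:,:,::-1]; d=robot.camera("side")["pixels"][:,:,::-1]
A=cv2.resize(s[110:230,250:350],None,fx=4,fy=4);B=cv2.resize(d[120:240,250:350],None,fx=4,fy=4)
w=cv2.resize(c["pixels"][100:290,140:380,::-1],None,fx=1.6,fy=1.6)
cv2.imwrite("pics/m5.png",np.hstack([cv2.resize(s[110:230,262:342],(400,600),interpolation=cv2.INTER_CUBIC),np.vstack([cv2.resize(c["pixels"][100:290,140:380,::-1],(400,317)),cv2.resize(d[130:230,260:350],(400,283))])]))
plan((.625,-.117,.24,163.7))
E
```

```text
time: 8.1
position: [0.6233, -0.1185, 0.2385]
tool_rot: [0.141, 0.99, -0.0, -0.0]
ft_force: [-0.0, 0.4, -0.6]
grip_width: 0.0191
grip_force: 20.0
shift [-1.2  1.6 -1.4] turn [-0.  -0.   0.1]
```

View pics/m5.png

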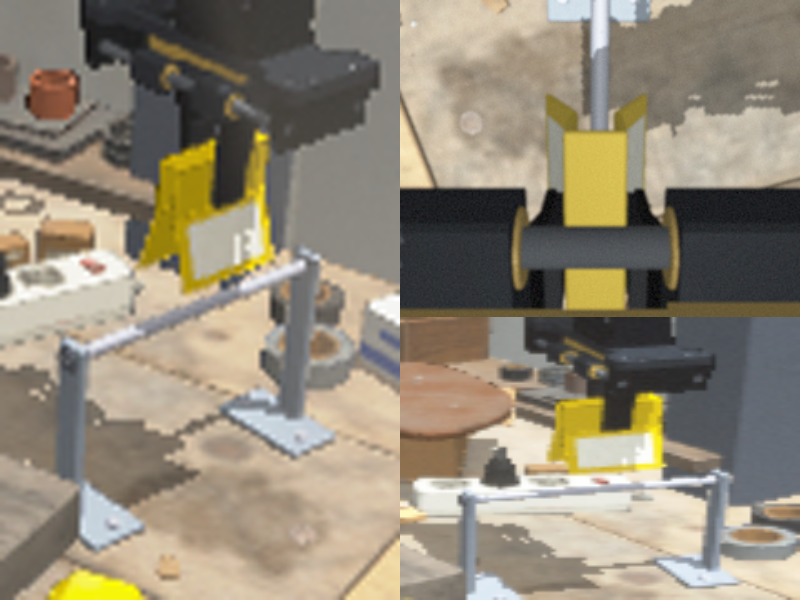

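The card is square over the bar and centred between the uprights. I'll check the lateral error in the wrist view: bar u≈259.1 at v≈136, fold u≈257.3.

```bash
python3 - <<'E'
from h import *
import cv2
np.set_printoptions(precision=4,suppress=True)
o=robot.get_obs();c=robot.camera("wrist");M=R.from_quat(o["tool_rot"]).as_matrix()
g=c["pixels"].astype(int);
for v in (115,125,135,145,150): print(v,[int(x) for x in g[v,250:270].sum(1)])
for u,v,z in((259.1,120,.13),(259.1,150,.13),(257.3,190,o["position"][2]+.0085)):print(M.T@(onz(c,(u,v),z,o)-o["position"]))
E
```

```text
115 [330, 303, 315, 339, 482, 613, 670, 698, 725, 733, 729, 708, 678, 605, 514, 402, 347, 353, 356, 350]
125 [278, 255, 250, 322, 501, 626, 676, 702, 726, 732, 726, 704, 668, 593, 479, 389, 343, 349, 352, 347]
135 [303, 286, 287, 288, 353, 386, 407, 434, 458, 484, 482, 461, 443, 418, 367, 349, 362, 366, 359, 365]
145 [266, 263, 257, 272, 313, 391, 415, 443, 475, 486, 479, 455, 441, 403, 358, 327, 344, 354, 376, 380]
150 [282, 270, 274, 276, 342, 387, 405, 442, 474, 477, 481, 468, 439, 401, 347, 345, 351, 363, 375, 365]
[0.0657 0.0017 0.1086]
[0.0398 0.0017 0.1086]
[ 0.0338 -0.0001 -0.0085]
```

```bash

python3 -m crank '[-1,1.7,10,0,0,0.1,255,-1,1.7,20,0,0,0.1,255,-1,1.7,32,0,0,0.1,255,-1,1.7,44,0,0,0.1,255,-1,1.7,54,0,0,0.1,255]' 
python3 -m crank '[0,0,7,0,0,0,255,0,0,14,0,0,0,255,0,0,21,0,0,0,255,0,0,28,0,0,0,255,0,0,32,0,0,0,255]'
python3 -m crank '[0,0,4,0,0,0,255,0,0,8,0,0,0,255,0,0,12,0,0,0,255,0,0,16,0,0,0,255,0,0,18,0,0,0,255]'
```

```text
time: 8.72
position: [0.6242, -0.1157, 0.1822]
tool_rot: [0.141, 0.99, 0.0, -0.001]
ft_force: [-0.3, 0.5, -0.5]
grip_width: 0.0188
grip_force: 20.0
time: 9.13
position: [0.6249, -0.116, 0.1516]
tool_rot: [0.141, 0.99, 0.0, -0.0]
ft_force: [-0.3, 0.4, -1.3]
grip_width: 0.0189
grip_force: 20.0
time: 9.55
position: [0.625, -0.116, 0.1341]
tool_rot: [0.141, 0.99, 0.0, -0.0]
ft_force: [0.1, -0.5, -0.8]
grip_width: 0.0189
grip_force: 20.0
```

```bash

python3 -m crank '[0,0,1,0,0,0,255,0,0,2,0,0,0,255,0,0,3,0,0,0,255,0,0,3.5,0,0,0,255,0,0,3.5,0,0,0,255]'
python3 -m crank '[0,0,0.5,0,0,0,255,0,0,1,0,0,0,255,0,0,1,0,0,0,255,0,0,1,0,0,0,255,0,0,1,0,0,0,255]'
```

```text
time: 9.97
position: [0.6252, -0.1161, 0.1311]
tool_rot: [0.141, 0.99, -0.0, 0.0]
ft_force: [-0.5, -1.1, -0.7]
grip_width: 0.0192
grip_force: 20.0
time: 10.38
position: [0.6251, -0.1161, 0.1301]
tool_rot: [0.141, 0.99, -0.0, 0.0]
ft_force: [-0.3, 0.6, -1.5]
grip_width: 0.0187
grip_force: 20.0
```

```bash

python3 -m crank '[0,0,0.5,0,0,0,235,0,0,0.5,0,0,0,215,0,0,0.5,0,0,0,190,0,0,0.5,0,0,0,150,0,0,0.5,0,0,0,100]'
python3 -m crank '[0,0,0,0,0,0,60,0,0,0,0,0,0,60,0,0,0,0,0,0,60,0,0,0,0,0,0,60,0,0,0,0,0,0,60]'
python3 -m crank '[0,0,-20,0,0,0,60,0,0,-50,0,0,0,60,0,0,-80,0,0,0,60,0,0,-120,0,0,0,0,0,0,-160,0,0,0,0]'
python3 - <<'E'
from h import *
import cv2,pickle
o=robot.get_obs();c=robot.camera("wrist");cv2.imwrite("pics/w6.png",c["pixels"][:,:,::-1]);pickle.dump((o,c),open("hung.pkl","wb"))
s=robot.camera("scene")["pixels"][:,:,::-1]; d=robot.camera("side")["pixels"][:,:,::-1]
cv2.imwrite("pics/m6.png",np.hstack([cv2.resize(s[140:220,262:342],(400,400),interpolation=cv2.INTER_CUBIC),cv2.resize(c["pixels"][90:290,156:356,::-1],(400,400))]))
plan((.57,.1425,.29,180))
E
```

```text
time: 10.8
position: [0.6253, -0.1162, 0.1298]
tool_rot: [0.141, 0.99, -0.0, 0.0]
ft_force: [-0.3, -0.4, -0.3]
grip_width: 0.0287
grip_force: 0.0
time: 11.22
position: [0.6251, -0.1161, 0.1296]
tool_rot: [0.141, 0.99, -0.0, 0.0]
ft_force: [-0.4, -0.1, 0.5]
grip_width: 0.0604
grip_force: 0.0
time: 11.63
position: [0.6243, -0.1158, 0.2903]
tool_rot: [0.141, 0.99, 0.0, -0.001]
ft_force: [0.9, 0.9, 0.9]
grip_width: 0.0734
grip_force: 0.0
shift [127.5 233.    2.7] turn [ -0.12   0.54 -16.23]
```

View pics/m6.png

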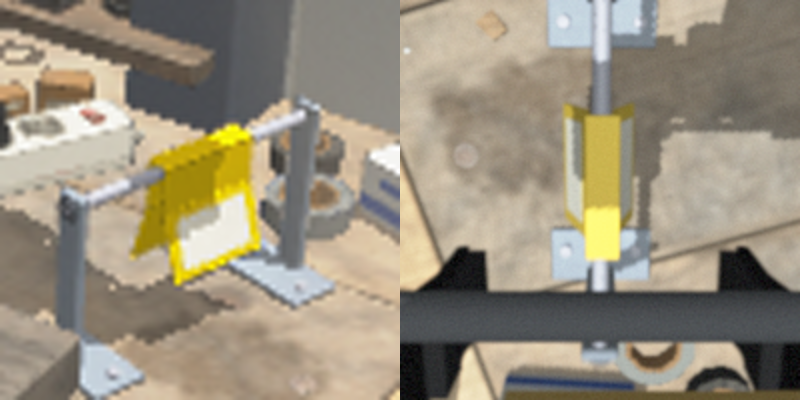

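The cover hangs astride the bar, centred between the uprights. On to a view of the clip.

```bash

python3 -m crank '[24,36,-4,0,0,-3.3,0,48,73,-6,0,0,-6.6,0,72,110,-8,0,0,-9.9,0,96,146,-8,0,0,-13,0,120,183,-8,0,0,-16.3,0]' >/dev/null
python3 - <<'E'
from h import *
import pickle
np.set_printoptions(precision=4,suppress=True)
o,c=pickle.load(open("hung.pkl","rb"))
P=[onz(c,p,.138,o) for p in [(257,147.5),(257.3,221)]];print(P,np.mean(P,0),np.degrees(np.arctan2(*(P[1]-P[0])[1::-1])))
plan((.46,.1425,.29,180))
E
```

```text
[array([ 0.588 , -0.1054,  0.138 ]), array([ 0.6669, -0.128 ,  0.138 ])] [ 0.6275 -0.1167  0.138 ] -15.99296295791588
shift [102.1  58.5   6.2] turn [ 0.01 -0.19  0.17]
```

```bash

python3 -m crank '[25,15,1,0,0,0,0,50,30,2,0,0,0,0,75,44,4,0,0,0,0,102,58,6,0,0,0,0,102,58,6,0,0,0,0]' >/dev/null
python3 -m crank '[0,0,0,0,0,0,0,0,0,0,0,0,0,0,0,0,0,0,0,0,0,0,0,0,0,0,0,0,0,0,0,0,0,0,0]'
python3 - <<'E'
from h import *
import cv2,pickle
o=robot.get_obs();c=robot.camera("wrist");pickle.dump((o,c),open("clip2.pkl","wb"))
cv2.imwrite("pics/w7.png",c["pixels"][:,:,::-1])
q=cv2.resize(c["pixels"][130:240,200:330,::-1],None,fx=5,fy=5,interpolation=cv2.INTER_CUBIC)
for i in range(0,130,10): cv2.putText(q,str(200+i),(i*5,8),0,.3,(0,0,255),1);cv2.line(q,(i*5,9),(i*5,14),(0,0,255),1)
for i in range(10,110,10): cv2.putText(q,str(130+i),(0,i*5+3),0,.3,(0,0,255),1)
cv2.imwrite("pics/w7c.png",q)
E
```

```text
time: 13.03
position: [0.463, 0.1402, 0.2913]
tool_rot: [0.0, 1.0, -0.0, 0.0]
ft_force: [0.3, 0.8, 0.2]
grip_width: 0.0871
grip_force: 0.0
```

View pics/w7c.png

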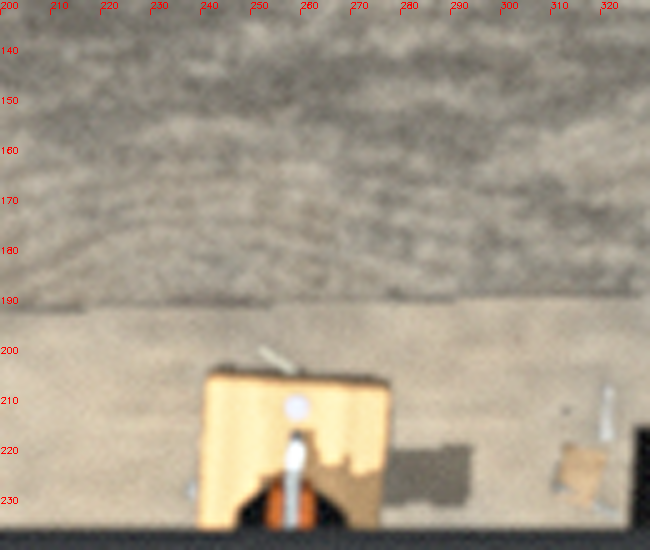

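I backed off the wrong way: the clip is low in the frame (tongue at u≈258). I'll move over it instead.

```bash

python3 -m crank '[-22,2,0,0,0,0.5,0,-44,2,0,0,0,1,0,-66,2,0,0,0,1.5,0,-88,2,0,0,0,2,0,-110,2,0,0,0,2.5,0]' >/dev/null
python3 -m crank '[0,0,0,0,0,0,0,0,0,0,0,0,0,0,0,0,0,0,0,0,0,0,0,0,0,0,0,0,0,0,0,0,0,0,0]'
python3 - <<'E'
from h import *
import cv2,pickle
o=robot.get_obs();c=robot.camera("wrist");pickle.dump((o,c),open("clip3.pkl","wb"))
cv2.imwrite("pics/w8.png",c["pixels"][:,:,::-1])
q=cv2.resize(c["pixels"][120:240,190:330,::-1],None,fx=5,fy=5,interpolation=cv2.INTER_CUBIC)
for i in range(0,140,10): cv2.putText(q,str(190+i),(i*5,8),0,.3,(0,0,255),1);cv2.line(q,(i*5,9),(i*5,14),(0,0,255),1)
for i in range(10,120,10): cv2.putText(q,str(120+i),(0,i*5+3),0,.3,(0,0,255),1)
cv2.imwrite("pics/w8c.png",q)
E
```

```text
time: 13.92
position: [0.5711, 0.1429, 0.2916]
tool_rot: [0.021, 1.0, -0.0, -0.0]
ft_force: [0.9, 0.2, -0.1]
grip_width: 0.0869
grip_force: 0.0
```

View pics/w8c.png

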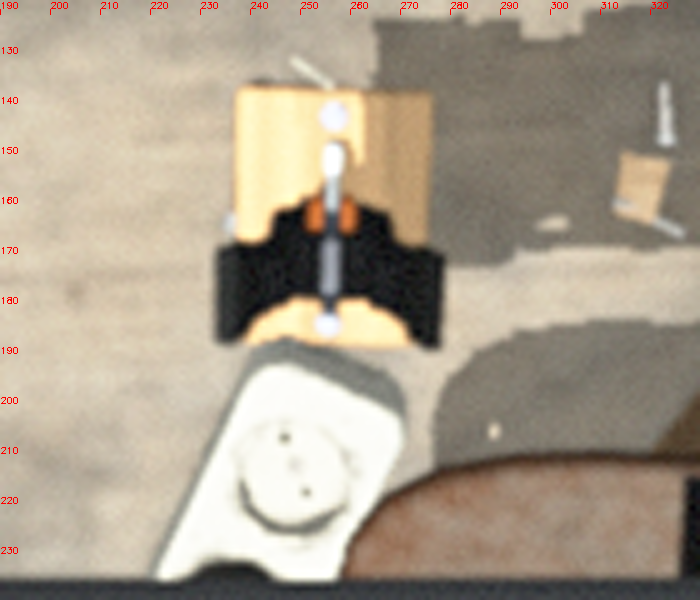

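```bash
python3 - <<'E'
from h import *
import pickle
np.set_printoptions(precision=4,suppress=True)
o,c=pickle.load(open("clip3.pkl","rb"));M=R.from_quat(o["tool_rot"]).as_matrix()
f=lambda u,v,z:(onz(c,(u,v),z,o), M.T@(onz(c,(u,v),z,o)-o["position"]))
for n,u,v,z in [("hL far",233.2,189,.12),("hR far",278.5,189,.12),("hL near",233.2,169,.12),("hR near",278.6,170,.12),("tongueN",256.8,150,.028),("tongueF",255.6,185,.028),("bl",237.4,137.5,.012),("br",276.4,138.2,.012),("stool",290,211,.12),("stool2",262,225,.12),("stool z.15",290,211,.15)]: print(n,*f(u,v,z))
P=f(256.8,150,.028)[0]-f(255.6,185,.028)[0];print(np.degrees(np.arctan2(P[1],P[0])))
P=f(276.4,138.2,.012)[0]-f(237.4,137.5,.012)[0];print(np.degrees(np.arctan2(P[1],P[0])))
E
```

```text
hL far [0.5822 0.1144 0.12  ] [-0.0124 -0.028   0.1716]
hR far [0.5845 0.167  0.12  ] [-0.0124  0.0246  0.1716]
hL near [0.5587 0.1159 0.12  ] [ 0.0111 -0.0275  0.1716]
hR near [0.5621 0.1676 0.12  ] [0.01   0.0243 0.1716]
tongueN [0.5486 0.1432 0.028 ] [ 0.0223 -0.0006  0.2636]
tongueF [0.6009 0.1392 0.028 ] [-0.0301 -0.0024  0.2636]
bl [0.5306 0.1149 0.012 ] [ 0.0392 -0.0297  0.2796]
br [0.5341 0.1732 0.012 ] [0.0381 0.0287 0.2796]
stool [0.612 0.18  0.12 ] [-0.0394  0.0388  0.1716]
stool2 [0.6284 0.1462 0.12  ] [-0.0572  0.0057  0.1715]
stool z.15 [0.6015 0.1767 0.15  ] [-0.029   0.035   0.1416]
175.60624923243648
86.56959025924044
```

```bash
python3 - <<'E'
from h import *
import pickle,cv2
np.set_printoptions(precision=4,suppress=True)
o,c=pickle.load(open("clip3.pkl","rb"));p,d=pickle.load(open("clipview.pkl","rb"))
for a,b in (((302,211),(290,261)),((295,211),(283,262))): print(tri(ray(c,a,o),ray(d,b,p)))
s=robot.camera("scene");e=robot.camera("side")
# near rim of the stool: scene 800px (350,238)->; side 800px (412,272)
print(tri(ray(s,(224,151)),ray(e,(264,173))))
S=cv2.imread("pics/scene0.png");D=cv2.imread("pics/side0.png")
cv2.imwrite("pics/st.png",np.hstack([cv2.resize(S[115:200,195:265],(400,486)),cv2.resize(D[135:220,235:305],(400,486))]))
E
```

```text
[0.5813 0.1707 0.2035]
[0.5784 0.163  0.2109]
[ 0.7784  0.3759 -0.0046]
```

View pics/st.png

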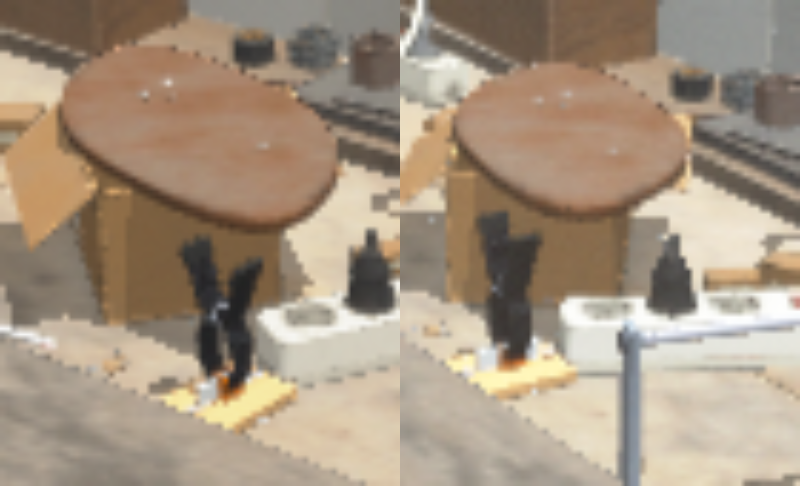

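The side views show a brown board on a box just behind the clip, with three bright spots that are visible in both images. I'll triangulate its height from those.

```bash
python3 - <<'E'
from h import *
import pickle
np.set_printoptions(precision=4,suppress=True)
s=robot.camera("scene");e=robot.camera("side")
for a,b in (((224.4,129.5),(264.4,151.5)),((220.4,131.6),(259.3,152.7)),((241.2,140.5),(272.3,161.6)),((254.2,142.1),(285.4,161.2)),((240.5,154.9),(268.3,172.3))): print(tri(ray(s,a),ray(e,b)))
for z in (.12,.14,.16,.18):print(z,onz(s,(240.5,154.9),z),onz(e,(268.3,172.3),z),onz(s,(254.2,142.1),z))
o,c=pickle.load(open("clip3.pkl","rb"))
for z in (.12,.14,.16,.18):print(z,*[onz(c,q,z,o) for q in ((259,235),(275,214),(302,211),(324,212))])
E
```

```text
[0.768  0.3567 0.1096]
[0.7383 0.3535 0.1106]
[0.7214 0.2245 0.1103]
[0.7546 0.1805 0.1112]
[0.6768 0.1914 0.0777]
0.12 [0.6044 0.1327 0.12  ] [0.625 0.111 0.12 ] [0.7236 0.1595 0.12  ]
0.14 [0.5743 0.1075 0.14  ] [0.5967 0.0689 0.14  ] [0.6895 0.1334 0.14  ]
0.16 [0.5442 0.0824 0.16  ] [0.5683 0.0268 0.16  ] [0.6554 0.1073 0.16  ]
0.18 [0.5141 0.0572 0.18  ] [ 0.54   -0.0152  0.18  ] [0.6212 0.0813 0.18  ]
0.12 [0.6412 0.142  0.12  ] [0.615  0.1622 0.12  ] [0.6126 0.1943 0.12  ] [0.615  0.2204 0.12  ]
0.14 [0.6323 0.1423 0.14  ] [0.6078 0.1611 0.14  ] [0.6055 0.1911 0.14  ] [0.6077 0.2155 0.14  ]
0.16 [0.6234 0.1425 0.16  ] [0.6006 0.16   0.16  ] [0.5985 0.1879 0.16  ] [0.6005 0.2106 0.16  ]
0.18 [0.6144 0.1427 0.18  ] [0.5934 0.1589 0.18  ] [0.5914 0.1847 0.18  ] [0.5933 0.2058 0.18  ]
```

```bash
python3 - <<'E'
from h import *
plan((.572,.1412,.106,176))
E
python3 -m crank '[-1,-1.8,25,0,0,1.7,0,-1,-1.8,55,0,0,1.7,0,-1,-1.8,85,0,0,1.7,0,-1,-1.8,115,0,0,1.7,0,-1,-1.8,135,0,0,1.7,0]'
python3 - <<'E'
from h import *
plan((.572,.1412,.106,176))
E
```

```text
shift [ -0.2  -1.7 185.8] turn [-0.    0.01  1.57]
time: 14.58
position: [0.5717, 0.1409, 0.1541]
tool_rot: [0.036, 0.999, -0.0, -0.002]
ft_force: [-0.2, 0.3, -0.4]
grip_width: 0.0869
grip_force: 0.0
shift [-0.4  0.3 48.1] turn [-0.02 -0.18 -0.14]
```

```bash

python3 -m crank '[0,0,15,0,0,0,0,0,0,30,0,0,0,0,0,0,42,0,0,0,0,0,0,48,0,0,0,0,0,0,48,0,0,0,0]'
python3 -m crank '[0,0,0,0,0,0,90,0,0,0,0,0,0,90,0,0,0,0,0,0,90,0,0,0,0,0,0,90,0,0,0,0,0,0,90]' 35
python3 -m crank '[0,0,0,0,0,0,130,0,0,0,0,0,0,130,0,0,0,0,0,0,160,0,0,0,0,0,0,160,0,0,0,0,0,0,160]'
```

```text
time: 15.0
position: [0.5723, 0.141, 0.1073]
tool_rot: [0.036, 0.999, -0.0, -0.001]
ft_force: [-0.4, -0.6, -0.3]
grip_width: 0.0868
grip_force: 0.0
time: 15.42
position: [0.5734, 0.141, 0.1093]
tool_rot: [0.036, 0.999, 0.0, 0.001]
ft_force: [0.1, 0.4, 0.4]
grip_width: 0.0623
grip_force: 0.0
time: 15.83
position: [0.5752, 0.1418, 0.1109]
tool_rot: [0.036, 0.999, 0.001, 0.003]
ft_force: [0.7, 1.4, 10.8]
grip_width: 0.0348
grip_force: 9.1
```

```bash

python3 -m crank '[0,0,0,0,0,0,180,0,0,0,0,0,0,200,0,0,0,0,0,0,220,0,0,0,0,0,0,255,0,0,0,0,0,0,255]'
python3 -m crank '[0,0,0,0,0,0,255,0,0,0,0,0,0,255,0,0,0,0,0,0,255,0,0,0,0,0,0,255,0,0,0,0,0,0,255]'
```

```text
time: 16.25
position: [0.5751, 0.1415, 0.1105]
tool_rot: [0.036, 0.999, 0.001, 0.003]
ft_force: [0.4, 1.6, 8.6]
grip_width: 0.0233
grip_force: 35.0
time: 16.67
position: [0.5751, 0.1415, 0.1105]
tool_rot: [0.036, 0.999, 0.001, 0.003]
ft_force: [0.2, 2.0, 8.7]
grip_width: 0.0237
grip_force: 35.0
```

```bash

python3 -m crank '[0,0,-10,0,0,0,255,0,0,-25,0,0,0,255,0,0,-40,0,0,0,255,0,0,-60,0,0,0,255,0,0,-80,0,0,0,255]'
python3 -m crank '[0,0,-20,0,0,0,255,0,0,-40,0,0,0,255,0,0,-60,0,0,0,255,0,0,-70,0,0,0,255,0,0,-70,0,0,0,255]'
python3 - <<'E'
from h import *
import cv2
s=robot.camera("scene");d=robot.camera("side");w=robot.camera("wrist")
for n,c in (("s9",s),("d9",d),("w9",w)): cv2.imwrite(f"pics/{n}.png",c["pixels"][:,:,::-1])
T=np.array([.573,.141,.20])
def pj(c,p):
    E=np.linalg.inv(c["extrinsics"]);q=c["intrinsics"]@(E[:3,:3]@p+E[:3,3]);return q[:2]/q[2]
ims=[]
for c in (s,d):
    u,v=pj(c,T).astype(int);print(u,v);q=cv2.resize(c["pixels"][v-40:v+40,u-27:u+26,::-1],(400,600),interpolation=cv2.INTER_CUBIC)
    ims.append(q)
cv2.imwrite("pics/m9.png",np.hstack(ims));plan((.626,-.1165,.27,163.7))
E
```

```text
time: 17.08
position: [0.572, 0.1408, 0.1888]
tool_rot: [0.036, 0.999, -0.0, -0.001]
ft_force: [0.3, 0.2, -1.0]
grip_width: 0.0233
grip_force: 35.0
time: 17.5
position: [0.5742, 0.141, 0.2611]
tool_rot: [0.036, 0.999, 0.0, 0.002]
ft_force: [1.5, -0.2, 0.0]
grip_width: 0.0239
grip_force: 35.0
232 137
252 153
shift [ -72.4 -252.8  -12.8] turn [-0.04 -0.15 12.15]
```

View pics/m9.png

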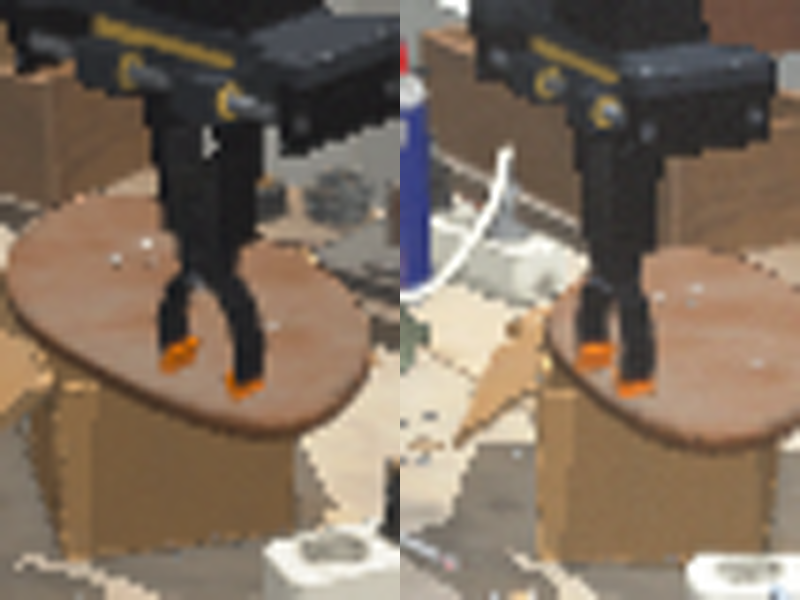

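Fully squeezed and lifted, jaws wide open (pads orange, at scene (229,144)/(237,149)). I'll pin down the pivot height numerically from the orange pads.

```bash
python3 - <<'E'
from h import *
import cv2
np.set_printoptions(precision=4,suppress=True)
o=robot.get_obs();print(o["position"])
def blobs(n,roi):
    im=cv2.imread(f"pics/{n}.png");h=cv2.cvtColor(im,cv2.COLOR_BGR2HSV);m=cv2.inRange(h,(5,200,150),(17,255,255))
    k=np.zeros_like(m);k[roi[1]:roi[3],roi[0]:roi[2]]=255;m&=k
    N,l,st,ce=cv2.connectedComponentsWithStats(m);r=[(ce[i],st[i]) for i in range(1,N) if st[i,4]>4];return sorted(r,key=lambda a:a[0][0])
s=robot.camera("scene");d=robot.camera("side")
A=blobs("s9",(205,97,258,177));B=blobs("d9",(225,113,278,193));W=blobs("w9",(0,0,512,384))
for r in (A,B,W):print([(x[0].round(1).tolist(),x[1].tolist()) for x in r])
if len(A)==2==len(B):
    for a,b in zip(A,B):print(tri(ray(s,a[0]),ray(d,b[0])))
E
```

```text
[0.5721 0.1409 0.2573]
[([228.4, 143.8], [227, 142, 4, 4, 9]), ([236.7, 148.2], [235, 147, 5, 3, 6])]
[([251.0, 159.4], [250, 159, 3, 2, 5])]
[]
```

```bash
python3 - <<'E'
from h import *
np.set_printoptions(precision=4,suppress=True)
s=robot.camera("scene");d=robot.camera("side")
def pj(c,p):
    E=np.linalg.inv(c["extrinsics"]);q=c["intrinsics"]@(E[:3,:3]@p+E[:3,3]);return q[:2]/q[2]
for a,b in (((228.6,144),(251,160)),((237.2,148.2),(256.4,164.7))):print(tri(ray(s,a),ray(d,b)))
# reference: handle tops at start, wrist-measured, seen pixel minus predicted
for p,u,v in ((np.array([.573,.162,.120]),(229.4,156.9),(251.3,172.4)),(np.array([.571,.120,.120]),(238.4,161.4),(257,176.7))): print("ref",np.array(u)-pj(s,p),np.array(v)-pj(d,p))
for dz in (-.0415,-.0385):
    for sy in (.021,-.021):
        p=np.array([.572,.141+sy,.2573+dz-.050]);print(dz,sy,pj(s,p),pj(d,p))
E
```

```text
[0.5814 0.1687 0.1628]
[0.5816 0.1286 0.1564]
ref [0.4218 1.0436] [1.0567 1.3825]
ref [1.     2.1703] [1.5414 2.2921]
-0.0415 0.021 [228.2548 144.67  ] [249.8651 160.1636]
-0.0415 -0.021 [237.1906 147.7058] [255.5782 163.2634]
-0.0385 0.021 [228.2182 143.9156] [249.8542 159.4403]
-0.0385 -0.021 [237.1648 146.9422] [255.5717 162.5275]
```

```bash

python3 -m crank '[-5,-18,-5,0,0,1.2,255,-15,-50,-12,0,0,2.4,255,-24,-83,-16,0,0,4,255,-33,-116,-16,0,0,6,255,-42,-145,-16,0,0,8,255]'
python3 - <<'E'
from h import *
plan((.626,-.1164,.273,163.7))
E
```

```text
time: 18.27
position: [0.6046, -0.0084, 0.2742]
tool_rot: [0.107, 0.994, -0.0, -0.0]
ft_force: [0.3, -0.2, -1.6]
grip_width: 0.0237
grip_force: 35.0
shift [ -43.8 -101.     1.2] turn [-0.03 -0.02  4.07]
```

```bash

python3 -m crank '[-9,-21,0,0,0,0.8,255,-18,-42,0,0,0,1.6,255,-27,-63,0,0,0,2.4,255,-36,-84,0,0,0,3.2,255,-44,-101,0,0,0,4,255]' >/dev/null
python3 -m crank '[0,0,0,0,0,0,255,0,0,0,0,0,0,255,0,0,0,0,0,0,255,0,0,0,0,0,0,255,0,0,0,0,0,0,255]'
python3 - <<'E'
from h import *
import cv2
np.set_printoptions(precision=4,suppress=True)
plan((.6255,-.1163,.273,163.7),(.6255,-.1163,.213,163.7))
o=robot.get_obs()
def pj(c,p):
    E=np.linalg.inv(c["extrinsics"]);q=c["intrinsics"]@(E[:3,:3]@p+E[:3,3]);return q[:2]/q[2]
P=np.array(o["position"])
for n in ("scene","side"):
    c=robot.camera(n);cv2.imwrite(f"pics/{n}10.png",c["pixels"][:,:,::-1])
    h=cv2.cvtColor(c["pixels"],cv2.COLOR_RGB2HSV);u,v=pj(c,P-[0,0,.09]).astype(int)
    for nm,lo,hi in (("or",(4,150,110),(18,255,255)),("ye",(26,200,140),(32,255,255))):
        m=cv2.inRange(h,lo,hi);k=np.zeros_like(m);k[v-25:v+45,u-30:u+30]=255;m&=k
        N,l,st,ce=cv2.connectedComponentsWithStats(m);print(n,nm,[(ce[i].round(1).tolist(),st[i].tolist()) for i in range(1,N) if st[i,4]>4])
    a=np.radians(163.7);y=np.array([np.sin(a),-np.cos(a),0]);x=np.array([np.cos(a),np.sin(a),0])
    print("pads pred",[pj(c,P+sg*.021*y-[0,0,.0885]).round(1).tolist() for sg in (1,-1)])
    print("fold corners pred",[pj(c,np.array([.6255,-.1163,.138])+i*.04*x+j*.0095*y).round(1).tolist() for i in (1,-1) for j in (1,-1)])
E
```

```text
time: 19.1
position: [0.626, -0.1134, 0.2744]
tool_rot: [0.14, 0.99, 0.0, -0.0]
ft_force: [-1.1, 0.0, -1.1]
grip_width: 0.0237
grip_force: 35.0
shift [-0.4 -2.9  1.4] turn [ 0.01 -0.04  0.25]
shift [ 0.  0. 60.] turn [0. 0. 0.]
scene or [([297.0, 154.0], [295, 152, 5, 5, 17]), ([305.6, 159.7], [304, 158, 5, 4, 11])]
scene ye [([307.1, 166.9], [303, 165, 9, 5, 22]), ([305.9, 186.7], [296, 176, 18, 21, 52])]
pads pred [[297.8, 152.7], [306.6, 157.3]]
fold corners pred [[291.0, 170.4], [294.9, 172.7], [308.6, 163.5], [312.5, 165.7]]
side or [([302.6, 173.5], [300, 172, 6, 4, 21]), ([306.3, 179.0], [305, 177, 5, 4, 10])]
side ye [([312.4, 194.2], [305, 187, 13, 24, 117]), ([297.7, 210.5], [297, 208, 3, 6, 12]), ([310.5, 211.0], [308, 211, 6, 1, 6]), ([303.5, 212.0], [301, 212, 6, 1, 6])]
pads pred [[302.7, 172.2], [307.4, 176.6]]
fold corners pred [[293.1, 187.8], [295.0, 189.9], [314.4, 185.1], [316.6, 187.2]]
```

```bash

python3 -m crank '[0,-2.8,0,0,0,0.2,255,0,-2.8,4,0,0,0.2,255,0,-2.8,8,0,0,0.2,255,0,-2.8,12,0,0,0.2,255,0,-2.8,15,0,0,0.2,255]' 
python3 -m crank '[0,0,0,0,0,0,255,0,0,0,0,0,0,255,0,0,0,0,0,0,255,0,0,0,0,0,0,255,0,0,0,0,0,0,255]'
python3 - <<'E'
from h import *
import cv2
np.set_printoptions(precision=4,suppress=True)
plan((.6255,-.1163,.2125,163.7))
E
```

```text
time: 19.62
position: [0.6251, -0.1172, 0.2587]
tool_rot: [0.142, 0.99, 0.0, -0.001]
ft_force: [-0.3, 0.5, -0.9]
grip_width: 0.0236
grip_force: 35.0
time: 20.03
position: [0.6256, -0.1174, 0.2598]
tool_rot: [0.142, 0.99, -0.0, 0.0]
ft_force: [1.0, 1.0, -1.0]
grip_width: 0.0236
grip_force: 35.0
shift [ 0.4  1.  47.3] turn [-0.    0.03 -0.04]
```

```bash

python3 -m crank '[0,1,3,0,0,0,255,0,1,7,0,0,0,255,0,1,12,0,0,0,255,0,1,17,0,0,0,255,0,1,22,0,0,0,255]' 
python3 -m crank '[0,0,3,0,0,0,255,0,0,6,0,0,0,255,0,0,9,0,0,0,255,0,0,12,0,0,0,255,0,0,15,0,0,0,255]' 
python3 -m crank '[0,0,3,0,0,0,255,0,0,6,0,0,0,255,0,0,8,0,0,0,255,0,0,10,0,0,0,255,0,0,10,0,0,0,255]' 
python3 -m crank '[0,0,0,0,0,0,255,0,0,0,0,0,0,255,0,0,0,0,0,0,255,0,0,0,0,0,0,255,0,0,0,0,0,0,255]'
python3 - <<'E'
from h import *
import cv2
np.set_printoptions(precision=4,suppress=True)
plan((.6255,-.1163,.2125,163.7))
o=robot.get_obs()
def pj(c,p):
    E=np.linalg.inv(c["extrinsics"]);q=c["intrinsics"]@(E[:3,:3]@p+E[:3,3]);return q[:2]/q[2]
P=np.array(o["position"]);a=np.radians(163.7);y=np.array([np.sin(a),-np.cos(a),0])
for n in ("scene","side"):
    c=robot.camera(n);cv2.imwrite(f"pics/{n}11.png",c["pixels"][:,:,::-1])
    h=cv2.cvtColor(c["pixels"],cv2.COLOR_RGB2HSV);u,v=pj(c,P-[0,0,.09]).astype(int)
    for nm,lo,hi in (("or",(4,150,110),(18,255,255)),("ye",(26,200,140),(32,255,255))):
        m=cv2.inRange(h,lo,hi);k=np.zeros_like(m);k[v-25:v+45,u-30:u+30]=255;m&=k
        N,l,st,ce=cv2.connectedComponentsWithStats(m);print(n,nm,[(ce[i].round(1).tolist(),st[i].tolist()) for i in range(1,N) if st[i,4]>4])
    print("pads pred",[pj(c,P+sg*.021*y-[0,0,.0885]).round(1).tolist() for sg in (1,-1)])
    hh=h[v-25:v+30,u-25:u+25]
    for r in hh[::1]: print(''.join('o' if 4<=p[0]<=18 and p[1]>150 and p[2]>110 else 'Y' if 24<=p[0]<=33 and p[1]>190 and p[2]>90 else '#' if p[2]<70 else 'w' if p[2]>215 else '.' for p in r))
E
```

```text
time: 20.45
position: [0.6255, -0.1163, 0.2367]
tool_rot: [0.142, 0.99, 0.0, -0.0]
ft_force: [-0.1, 0.2, -1.1]
grip_width: 0.0236
grip_force: 35.0
time: 20.87
position: [0.6258, -0.1164, 0.2223]
tool_rot: [0.142, 0.99, -0.0, 0.0]
ft_force: [-0.1, 0.1, -1.2]
grip_width: 0.0232
grip_force: 35.0
time: 21.28
position: [0.6255, -0.1163, 0.212]
tool_rot: [0.142, 0.99, 0.0, -0.0]
ft_force: [0.1, 0.2, -0.5]
grip_width: 0.0233
grip_force: 35.0
time: 21.7
position: [0.6259, -0.1164, 0.2127]
tool_rot: [0.142, 0.99, -0.0, 0.0]
ft_force: [-0.2, 0.2, -1.1]
grip_width: 0.0233
grip_force: 35.0
shift [ 0.4 -0.   0.2] turn [-0.    0.02 -0.04]
scene or [([304.6, 176.3], [303, 175, 5, 4, 10])]
scene ye [([309.7, 166.3], [309, 165, 3, 3, 6]), ([310.7, 182.9], [306, 176, 8, 15, 25])]
pads pred [[297.5, 169.1], [306.0, 174.1]]
.....................###############....#.........
.....................###############....#.........
.....................###############....#.........
.....................##############...............
w....................##############...............
wwwww................########
[... 4766 characters left out ...]
..YYYYYwwwwwwwwwwwwwwwwwYwwwwwwwwwww.
............w.....YYwwwwwwwwwwwwwwwwwYYwwwwwwwwww.
..................YYwwwwwwwwwwwwwwwwwYYwwwwwwwwww.
...............ww.YY.wwwwwww.wwwwwwwYYYwwwwwwwwww.
..................YYwwwww....YYYYYYYYYwwwwwwwwwww.
..................YY..YYY....ww.ww..ww..wwwwwwwww.
......................ww.w...wwwwwww..ww..wwwwww..
..................w....wwwwwwwwwwwwww.......wwwww.
..................w.wwwwwwwwwwwwwwwww..........ww.
....................wwwwwwwwwwwwwww....wwww.......
.....................w......w...........wwwwww....
................................wwwwwww..wwwwww...
............................ww..wwwwwwww..wwwwwwww
...........................................wwwwwww
```

```bash
python3 -c "
from rig import robot
print(robot.hand_in())"
```

```text
the job is handed in; nothing more can be done
None
```

Job handed in at about 22 s: the cover hangs astride the bar and the clip is held fully open over its middle, with the pads an estimated 21–23 mm below the fold top and no contact force on the wrist; I viewed 12 pictures, two over your limit of 10.

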